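# Lock the pressing lid over a soap blank

## Robot

A 6-joint arm with a two-finger parallel gripper is mounted at the origin on the work surface. World frame = base frame: x ahead of the robot, y to its left, z up, the work surface at z = 0. Lengths are in m, angles in rad, forces in N, time in s.
With the tool pointing down it reaches from about 0.275 to 1 m from the base axis. Payload 8.4 kg.
Tool frame: the origin (TCP) lies between the finger pads; the fingertips stand 11 mm ahead of it and the grasp point (between the pads) lies 8 mm behind it; z points along the fingers, y is the line along which they close (so a half turn about z gives the same grasp; the last joint's range is limited). The gripper opens to 85 mm and grips with 20 to 120 N. Pads are 22 mm wide; open, the fingers measure 114 mm over their backs; the gripper's body (76 mm by 85 mm) begins 54 mm behind the grasp point. The pads swing forward as they close: fully open they stand 13 mm farther back than shut.
Start: joints at [-0.002, 0.353, 1.633, -0, 1.155, -0.002], TCP at [0.625, -0, 0.242] pointing down, gripper open.
Joint ranges: [-2.63, 2.63], [-0.92, 2.1], [0.06, 2.66], [-1.3, 4.44], [0, 2.69], [-3.02, 3.02]. Speed limits (rad/s): [2.22, 2.22, 2.79, 3.14, 3.14, 3.14].

## Interface

Orientations are given as a 3x3 rotation matrix whose columns are the frame's x, y, z axes.
In Python, from bench import telemetry, read_camera, ticket gives the robot as it stands.
- The arm moves only by the tool apply_moves, never from a script. Its argument "deltas" is a list of rows, each an object of numbers: "tx", "ty", "tz": the shift along the world's x, y, z in units of 25 mm (1.0 is 25 mm); "yaw": the turn about the world's z in units of 8 degrees (1.0 is 8 degrees). A call has 1 to 5 rows; each row is the pose to reach, as a shift and turn from the pose commanded when the call began; what a row does not reach only later rows make up. A row lasts 1/10 s, in which the tool goes at most 50 mm and 8.59 degrees, less where a joint would pass 70% of its speed; a pose out of reach is approached as far as the arm can. A call with a gripper value outside its range is refused whole. "claw" is the opening, from 0 (shut) to 1 (fully open), set as the call begins (left out, the last holds). The fingers move at their own pace and stop on an object; "force" is the grip in N (left out, the last holds). Time passes only in rows, so rows that repeat a pose let the fingers close. It gives the time, the measured TCP pose, the force, the opening and the grip force at its end, in the units of the state.
- telemetry.observe(): the state, without advancing time (a new reading comes with each control period).
- read_camera(name): name is "scene" or "side" or "wrist"; returns a dict with "frame" (480x640x3 uint8, red, green, blue), "mtx" (3x3 intrinsics, pixels), "cam_to_world" (4x4, takes a point from camera to world coordinates); the wrist camera has in their place "T_tool_cam" (4x4, takes a point from camera to tool coordinates, whose origin is the TCP and whose axes are the flange's). Camera axes: x right, y up, looking along -z (the intrinsics and any distortion apply to the point x, -y, -z); pixel columns grow to the right and rows downward; lengths in m; the calibration is good to about 2 mm. A picture is of the moment at which its call begins: read the wrist's pose just before it. There is no depth.
- ticket.finish_job(): hands the job in; it is judged then, once.
The state is a dict: "time_s": time; "q": joint angles; "qd": joint speeds; "joint_torque": joint torques, N m; "tcp_pos": TCP position; "tool_rot": TCP orientation; "contact_force": force on the tool from outside, world axes, zero at the start; "ft_torque": the same for the moment, N m; "grip_width": opening from 0.0 (shut) to 1.0 (fully open); "grasp_force": force on a finger pad.
Only numpy, scipy, OpenCV 4.12 (cv2) and the standard library are available. Lean on these libraries where they do the work, as an engineer would, in place of code of your own. Each camera call takes 0.05 s, during which the arm holds its last target. There are 200 camera calls.

## Task

Put the plain soap blank from the yellow tray flat into the aluminium press mould and let go of it. Then fit the white pressing lid over it: lugs down through the two slots, push against the spring, turn a quarter-turn clockwise (seen from above) and let the lid rise into its lock, then let go. Leave the rose soaps, the jar and the bottle where they are.

Things in the scene. Friction and masses are not known exactly. Their poses are not given: they have to be found in the camera images.
- blank_center (a point): Centre (half-way up) of the soap blank: a plain, smooth, tan disc, 52 mm diameter, 30 mm high, about 75 g, lying flat in the tray (floor 4 mm above the table). z up along its axis; it is the only soap without petals. Its place among the three soaps in the tray changes.
- rose_a_center (a point): Centre of a finished soap with rose petals on top, 60 mm diameter, about 25 mm high, same colour as the blank, in the tray. Not to be disturbed. z up.
- rose_b_center (a point): Centre of a second such rose soap, in the tray. Not to be disturbed. z up.
- tray: Low yellow plastic tray, fixed, 310 mm along its x, 130 mm along its y, rim 14 mm high, floor 4 mm thick; origin at the centre of its underside. The three soaps lie in a row along its x, about 95 mm apart.
- mould: Aluminium press mould, fixed; origin at the centre of its underside, z up, axes as the mouth's. Square foot 110 x 110 x 40 mm, sides along x and y; on it a round collar, 98 mm outer diameter, up to the rim 60 mm above the table. A 62 mm bore with a 3 mm lead-in runs down through the foot; the sprung floor moves in it.
- mould_mouth (a point): Centre of the mould's mouth, level with the rim (60 mm up); z up. Mouth 62 mm wide, with two 19 mm wide slots on its +x and -x sides reaching 40 mm from the axis. Between the slots are lips 10 mm thick; under them is a space 80 mm wide, its floor 20 mm below the rim, where the lugs turn.
- mould_lock (a point): Point on the mould's axis 7 mm below the rim: underside of the lock notch; axes as the mouth's. From the slots (x axis) the lugs turn clockwise from above (yaw falls) 90 degrees to the y axis, just short of an end stop; the other way is blocked. There, over 34 degrees, the lips are 3 mm thinner (7 mm) and the lugs rise into this notch.
- mould_floor (a joint): Sprung round floor in the mould, 60 mm diameter. 0 = up, its top 26 mm below the rim; grows in m as pressed down, to 0.026. Spring 3.6 N at 0 plus 280 N/m: 8 N with the lid locked over the blank (0.016), 10 N during the push. The blank lying on it stands 4 mm above the rim until the lid is pressed on.
- lid_grip (a point): Point on the bar grip of the white plastic pressing lid (about 160 g, 51 mm high, standing on the table), on its axis, 35 mm above its flat underside; z up. The bar is 54 mm long along x, 16 mm thick along y, and spans 21 to 51 mm above the underside. When locked this point is 23 mm above the rim and the bar lies along the mouth's y axis.
- lid_foot (a point): Centre of the lid's flat underside; axes as the grip's. Plug 56 mm diameter, 22 mm high; at its foot two like lugs on the +x and -x sides, 12 mm wide, 5 mm thick, reaching 37 mm from the axis, undersides level with the lid's. The lugs pass under the lips when this point is over 15 mm below the rim (20 at most); locked, it is 12 mm below.
- jar_center (a point): Half-way up a clear glass jar with a yellow cap, 68 mm diameter, 105 mm high, beyond the mould. Not to be disturbed.
- bottle_center (a point): Half-way up a small amber bottle with a white cap, 38 mm diameter, 100 mm high, beyond the mould. Not to be disturbed.
Not all that is in view belongs to the job. What is shaped like the part that bears blank_center but blue is not meant.

How it is judged:
On the way, in this order (a step that is already met when the one before it is completed fails the run):
1. the blank lies flat on the sprung floor of the mould, let go (horizontal distance between blank_center and mould_mouth below 0.007 m and z of blank_center in the frame of mould_mouth below -0.0085 m and angle between blank_center's own z axis and vertical below 0.08 rad and contact force between the fingers and blank below 0.05 N), for 0.2 s.
2. the lid's lugs are turned home and risen into the lock over the blank (z of lid_grip in the frame of mould_mouth between 0.0213 and 0.0255 m and horizontal distance between lid_grip and mould_mouth below 0.006 m and angle between the x axis of lid_grip and the y axis of mould_mouth, either way round below 0.2 rad and angle between lid_grip's own z axis and vertical below 0.08 rad and value of joint mould_floor above 0.012 m), for 0.2 s.
At the end, for the whole second after the job is handed in: Blank in the mould, within 7 mm of its axis; lid let go, at rest and locked over it: within 6 mm of the axis, upright within 4.5 degrees, bar within 11 degrees of the mouth's y axis, grip point 21.3 to 25.5 mm above the rim, sprung floor down over 12 mm (all of step 2 and horizontal distance between blank_center and mould_mouth below 0.007 m and linear speed of lid below 0.02 m/s and contact force between the fingers and lid below 0.05 N); the robot touches nothing.
It fails at once if a rose soap, the jar or the bottle is moved more than 25 mm (distance of any of rose_a_center, rose_b_center, jar_center, bottle_center from where it was at the start of the episode above 0.025 m).
It also fails if it takes over 61 s, if anything falls off the work surface, if the arm or the gripper's body presses on something with over 40 N, if the wrist force passes 120 N, or if a joint passes its speed limit or range.

## Working session

There is one attempt and no reset: what is moved stays moved. The work goes in short steps, Python scripts to look and compute and a tool call to move; the robot and the scene stay as the last step left them, time stands still between calls to the robot, and variables do not carry over. Pictures are saved under pics/ and viewed, at most 10 in all, crops included, and the job is handed in when it is done.

Besides the shell and the picture viewer there is one more tool, called after "Request:" as name([rows], argument=value, ...), one row to a line, values as JSON. apply_moves: Moves the arm, as the interface text tells. Its arguments: {"type":"object","properties":{"deltas":{"type":"array","items":{"type":"object","properties":{"tx":{"type":"number"},"ty":{"type":"number"},"tz":{"type":"number"},"yaw":{"type":"number"}}}},"claw":{"type":"number"},"force":{"type":"number"}},"required":["deltas"]}

```bash
mkdir -p pics; cat > h.py <<'E'
import numpy as np, cv2, pickle
from bench import telemetry, read_camera
def snap(name, tag):
    s=telemetry.observe(); c=read_camera(name)
    if 'cam_to_world' in c: T=np.array(c['cam_to_world'])
    else:
        W=np.eye(4);W[:3,:3]=s['tool_rot'];W[:3,3]=s['tcp_pos'];T=W@np.array(c['T_tool_cam'])
    d=dict(T=T,K=np.array(c['mtx']),keys=list(c.keys()),dist=c.get('dist'))
    pickle.dump(d,open(f'pics/{tag}.pkl','wb'))
    cv2.imwrite(f'pics/{tag}.png',c['frame'][:,:,::-1]); return d
def ray(tag,u,v):
    d=pickle.load(open(f'pics/{tag}.pkl','rb'))
    p=np.linalg.inv(d['K'])@[u,v,1]; r=d['T'][:3,:3]@[p[0],-p[1],-p[2]]
    return d['T'][:3,3], r/np.linalg.norm(r)
def onz(tag,u,v,z):
    o,r=ray(tag,u,v); return o+r*(z-o[2])/r[2]
def tri(obs):
    A=np.zeros((3,3));b=np.zeros(3);R=[]
    for t,u,v in obs:
        o,r=ray(t,u,v);P=np.eye(3)-np.outer(r,r);A+=P;b+=P@o;R.append((o,P))
    x=np.linalg.solve(A,b); return x,[np.linalg.norm(P@(x-o)) for o,P in R]
def proj(tag,x):
    d=pickle.load(open(f'pics/{tag}.pkl','rb')); p=d['T'][:3,:3].T@(np.array(x)-d['T'][:3,3])
    q=d['K']@[p[0],-p[1],-p[2]]; return q[:2]/q[2]
E
python3 -c "
from h import *
for n in ['scene','side','wrist']:
    d=snap(n,n+'0'); print(n,d['keys'],d['T'].round(3).tolist(),d['K'][0,0])
a=cv2.imread('pics/scene0.png');b=cv2.imread('pics/side0.png')
"
```

```text
scene ['frame', 'mtx', 'cam_to_world'] [[0.28, -0.823, 0.495, 1.152], [0.96, 0.238, -0.147, -0.201], [0.003, 0.516, 0.856, 1.066], [0.0, 0.0, 0.0, 1.0]] 621.0244164474605
side ['frame', 'mtx', 'cam_to_world'] [[0.927, 0.203, -0.314, 0.319], [-0.374, 0.513, -0.773, -0.64], [0.004, 0.834, 0.551, 0.527], [0.0, 0.0, 0.0, 1.0]] 476.54202484699374
wrist ['frame', 'mtx', 'T_tool_cam'] [[1.0, -0.001, 0.001, 0.624], [0.001, 0.961, 0.276, 0.07], [-0.001, -0.276, 0.961, 0.373], [0.0, 0.0, 0.0, 1.0]] 403.4182428765082
```

View pics/scene0.png

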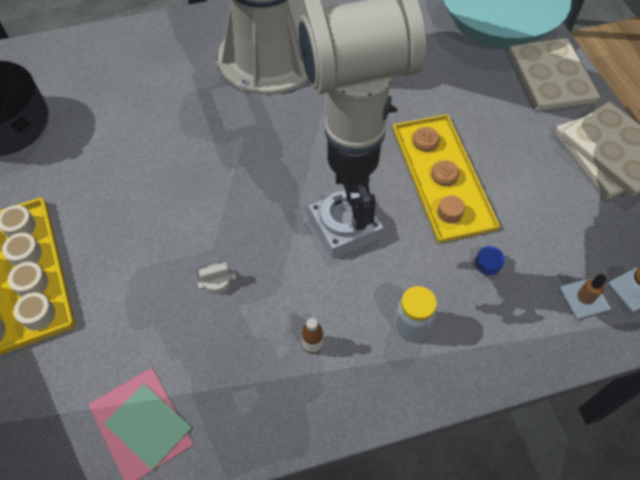

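View pics/side0.png

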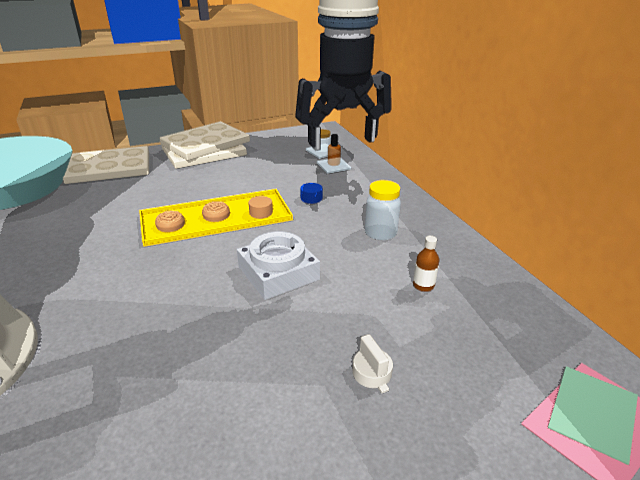

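Soaps in the tray, scene pixels: (427,138) has petals, (445,172) has petals, (451,209) is a smooth disc. The blue disc at (490,261) is the decoy. The smooth one, at (260,207) in the side view, fits the blank. I'll confirm it in an enlarged crop and enlarge the mould and lid alongside.

```bash
python3 -c "
from h import *
a=cv2.imread('pics/scene0.png');b=cv2.imread('pics/side0.png')
def c(i,u,v,w,h,k): return cv2.resize(i[v:v+h,u:u+w],None,fx=k,fy=k,interpolation=cv2.INTER_CUBIC)
top=np.hstack([c(b,230,180,100,75,4),c(b,228,225,100,75,4)])
bot=np.hstack([c(b,330,325,100,75,4),c(a,185,245,100,75,4)])
cv2.imwrite('pics/comp.png',np.vstack([top,bot]))
for n,z,sc,sd in [('blank',.034,(451,203),(260,201)),('mouldctr',.06,(343,213),(277,248)),('lid',.03,(214,277),(373,362)),('jar',.1,(419,302),(384,188)),('bottle',.1,(312,323),(431,242)),('rose',.03,(445,172),(216,210)),('rose2',.03,(427,138),(170,220)),('blue',.03,(490,258),(312,190))]:
    print(n,tri([('scene0',)+sc,('side0',)+sd])[0].round(3),onz('scene0',*sc,z).round(3))
"
```

```text
blank [0.547 0.243 0.037] [0.543 0.246 0.034]
mouldctr [0.518 0.026 0.056] [0.522 0.024 0.06 ]
lid [ 0.568 -0.244  0.023] [ 0.573 -0.245  0.03 ]
jar [0.758 0.086 0.101] [0.758 0.086 0.1  ]
bottle [ 0.743 -0.101  0.094] [ 0.744 -0.1    0.1  ]
rose [0.457 0.27  0.018] [0.464 0.265 0.03 ]
rose2 [0.358 0.268 0.016] [0.367 0.263 0.03 ]
blue [0.679 0.272 0.024] [0.68  0.271 0.03 ]
```

View pics/comp.png

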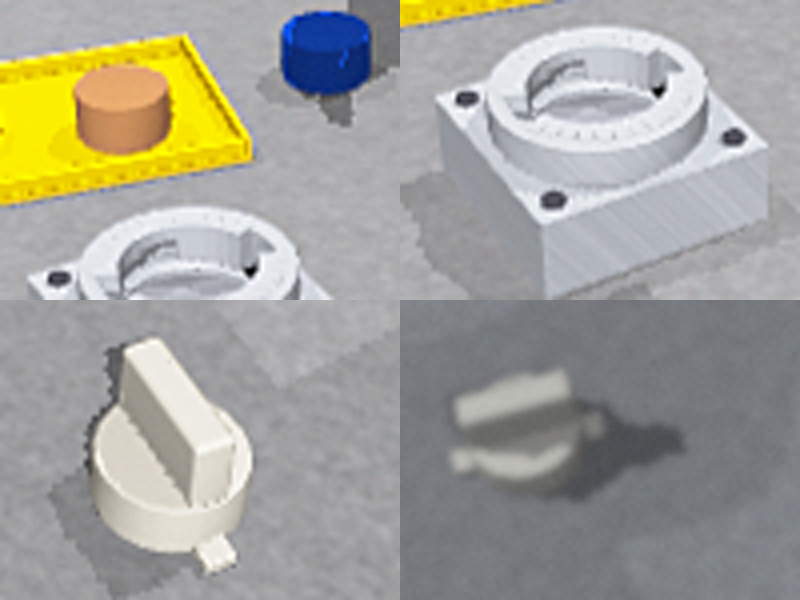

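The crop confirms the blank: a smooth tan disc at side (260,207), with the blue disc next to it ruled out. The lid's bar runs roughly along world y. Next I'll take two wrist views that cover both the mould and the blank.

Request:
apply_moves([
  {"tx": -2,"ty": 0},
  {"tx": -3.6,"ty": 1.2},
  {"tx": -3.6,"ty": 3},
  {"tx": -3.6,"ty": 4.4},
  {"tx": -3.6,"ty": 4.4},
])

```text
invalid input at $.deltas[0]: expected keys tx, ty, tz, yaw
```

```bash
python3 -c "
from h import *
print(telemetry.observe()['tcp_pos'],telemetry.observe()['qd']);snap('wrist','wB')"
```

```text
[6.24640687e-01 1.71649978e-06 2.41706098e-01] [ 0.00021506 -0.0013888  -0.00135927  0.00140761  0.00267022  0.00039956]
```

Request:
apply_moves([
  {"ty": 1.8},
  {"ty": 3.6},
  {"ty": 4.4},
  {"ty": 4.4},
  {"ty": 4.4},
])

```text
invalid input at $.deltas[0]: expected keys tx, ty, tz, yaw
```

```bash
python3 -c "
from h import *
snap('wrist','wC');s=telemetry.observe();print(s['tcp_pos'],s['qd'],s['tool_rot'])
a=cv2.imread('pics/wB.png');b=cv2.imread('pics/wC.png')
cv2.imwrite('pics/BC.png',cv2.resize(np.hstack([a,b]),(800,300)))
# blank segmentation in C
"
```

```text
[6.24792165e-01 1.20345730e-05 2.41963888e-01] [-0.0006063  -0.00442337 -0.00308009 -0.00088935  0.00018177  0.00076294] [[-9.50970911e-07  9.99999808e-01 -6.19331476e-04]
 [ 1.00000000e+00  9.63186850e-07  1.97240974e-05]
 [ 1.97246902e-05 -6.19331457e-04 -9.99999808e-01]]
```

View pics/BC.png

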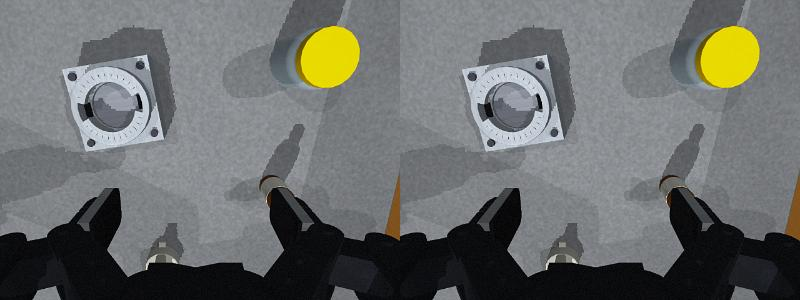

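All four keys are required in every row, so no move was made. The picture shows the mould at full-res (230,206), with slots at about (170,226) and (290,196).

Request:
apply_moves([
  {"tx": -2,"ty": 0,"tz": 0,"yaw": 0},
  {"tx": -3.6,"ty": 1.2,"tz": 0,"yaw": 0},
  {"tx": -3.6,"ty": 3,"tz": 0,"yaw": 0},
  {"tx": -3.6,"ty": 4.4,"tz": 0,"yaw": 0},
  {"tx": -3.6,"ty": 4.4,"tz": 0,"yaw": 0},
], claw=0.78)

```text
time_s: 0.75
tcp_pos: [0.5348, 0.1133, 0.2426]
tool_rot: [[-0.003, 1.0, 0.001], [1.0, 0.003, 0.001], [0.001, 0.001, -1.0]]
contact_force: [-0.4, -0.8, -0.5]
grip_width: 0.781
grasp_force: 0.0
```

```bash
python3 -c "
from h import *
s=telemetry.observe();print(s['tcp_pos'],abs(s['qd']).max() if hasattr(s['qd'],'max') else s['qd']);snap('wrist','wB')"
```

```text
[0.53478063 0.11333906 0.24258509] 0.0652987456441154
```

Request:
apply_moves([
  {"tx": 0,"ty": 1.8,"tz": 0,"yaw": 0},
  {"tx": 0,"ty": 3.6,"tz": 0,"yaw": 0},
  {"tx": 0,"ty": 4.4,"tz": 0,"yaw": 0},
  {"tx": 0,"ty": 4.4,"tz": 0,"yaw": 0},
  {"tx": 0,"ty": 4.4,"tz": 0,"yaw": 0},
])

```text
time_s: 1.3
tcp_pos: [0.535, 0.2191, 0.242]
tool_rot: [[-0.0, 1.0, -0.001], [1.0, 0.0, -0.001], [-0.001, -0.001, -1.0]]
contact_force: [0.1, 0.4, -0.3]
grip_width: 0.777
grasp_force: 0.0
```

```bash
python3 -c "
from h import *
snap('wrist','wC');s=telemetry.observe();print(s['tcp_pos'],s['qd'])
a=cv2.imread('pics/wB.png');b=cv2.imread('pics/wC.png')
cv2.imwrite('pics/BC.png',cv2.resize(np.hstack([a,b]),(800,300)))
for t in 'BC':
    d=pickle.load(open(f'pics/w{t}.pkl','rb'));print(proj('w'+t,[.547,.243,.034]),proj('w'+t,[.52,.025,.06]))
"
```

```text
[0.53495738 0.21872782 0.24200406] [-8.27374607e-03 -6.52579143e-03  3.60829067e-03  1.63198104e-03
  2.41837378e-05  5.04937498e-03]
[330.09994897  40.00286144] [295.96413626 312.37345849]
[328.23820477 176.89216457] [297.38102891 415.6670832 ]
```

View pics/BC.png

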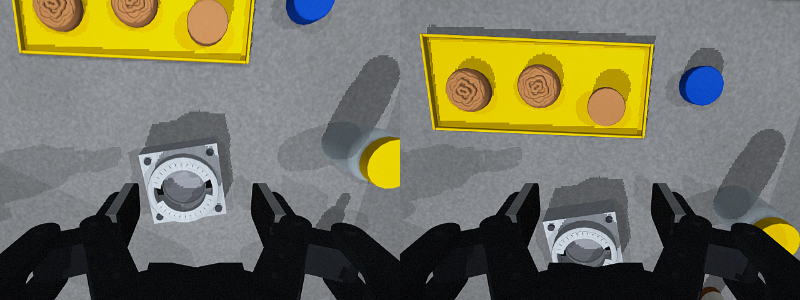

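```bash
python3 -c "
from h import *
for t,(u,v) in [('wB',(333,34)),('wC',(330,168))]:
    im=cv2.imread(f'pics/{t}.png');h=cv2.cvtColor(im,cv2.COLOR_BGR2HSV)
    print(t,h[v,u],h[v+22,u-25] if v<400 else '', [h[y,u].tolist() for y in range(v-36 if v>36 else 0,v+50,6)])
    m=cv2.inRange(h,(5,60,175),(18,255,255)); n,l,st,c=cv2.connectedComponentsWithStats(m)
    k=l[v,u];cn=cv2.findContours((l==k).astype('uint8'),0,1)[0];cn=max(cn,key=len);print(st[k],c[k],cv2.fitEllipse(cv2.convexHull(cn)))
def c(t,u,v,w,h,k): 
    i=cv2.imread(f'pics/{t}.png');return cv2.resize(i[v:v+h,u:u+w],None,fx=k,fy=k,interpolation=cv2.INTER_CUBIC)
cv2.imwrite('pics/m2.png',np.hstack([c('wB',223,228,133,133,3),c('wrist0',106,98,133,133,3)]))
"
```

```text
wB [ 15 138 207] [ 15 150 206] [[14, 139, 194], [15, 138, 203], [15, 139, 203], [15, 132, 211], [15, 136, 207], [14, 138, 210], [14, 129, 210], [14, 139, 208], [14, 136, 205], [15, 137, 212], [15, 137, 207], [14, 139, 206], [13, 137, 115], [27, 255, 235]]
[ 300    0   65   70 3577] [331.66144814  33.96533408] ((331.6887512207031, 33.77684783935547), (64.31658935546875, 70.99375915527344), 4.256440162658691)
wC [ 14 137 198] [ 26 255 226] [[25, 255, 184], [25, 255, 191], [14, 134, 205], [14, 134, 200], [14, 139, 200], [15, 141, 196], [14, 137, 198], [15, 140, 201], [14, 140, 197], [14, 144, 197], [15, 145, 195], [14, 142, 199], [26, 255, 237], [24, 255, 179], [27, 255, 245]]
[ 301  142   59   60 2751] [329.76444929 171.0345329 ] ((329.76171875, 171.02981567382812), (58.436283111572266, 59.80042266845703), 24.1085262298584)
```

View pics/m2.png

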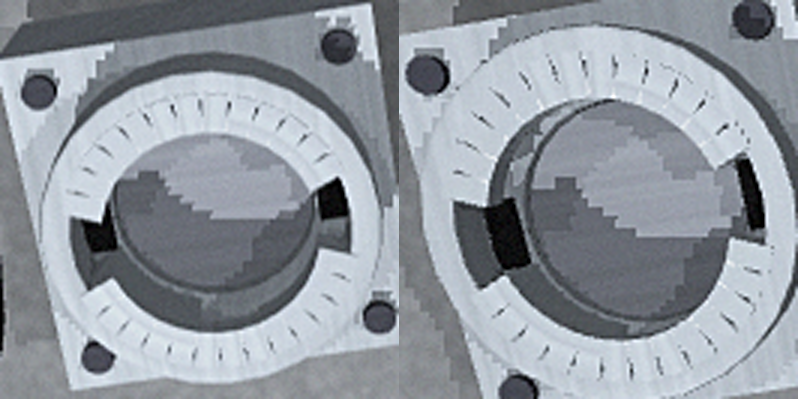

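The blank's top centre is at wB (331.7,33.8) (clipped slightly) and wC (329.8,171). The enlarged mould gives the slot-end corners in both views. In the left crop, the left slot is (75,217),(86,290) and the right slot (339,178),(351,251). In the right crop, they are (453,203),(485,287) and (745,158),(765,243). Now I'll fit them.

```bash
python3 -c "
from h import *
from scipy.optimize import least_squares
print('blank top',tri([('wB',331.7,33.5),('wC',329.8,171)]),onz('wC',329.8,171,.034),tri([('scene0',451,203),('side0',260,201),('wC',329.8,171)]))
a=.0389;b=.0095
M=np.array([[-a,b],[-a,-b],[a,b],[a,-b]])
L=np.array([[75,217],[86,290],[339,178],[351,251]])/3+[223,228]
R=np.array([[54,203],[86,287],[346,158],[366,243]])/3+[106,98]
F=np.array([[.055,.055],[-.055,.055],[-.055,-.055]]);FL=np.array([[370,4],[0,60],[72,390]])/3+[223,228]
def f(p,full=0):
    x,y,z,w=p;c,s=np.cos(w),np.sin(w);r=[]
    for t,Mo,P,dz in [('wB',M,L,0),('wrist0',M,R,0),('wB',F,FL,-.02)]:
        for m,q in zip(Mo,P): r+=list(proj(t,[x+c*m[0]-s*m[1],y+s*m[0]+c*m[1],z+dz])-q)
    return r
o=least_squares(f,[.52,.025,.06,.2]);print(o.x,np.degrees(o.x[3]));print(np.round(o.fun,1))
"
```

```text
blank top (array([0.54825396, 0.24778869, 0.03282268]), [np.float64(4.4800891521772155e-05), np.float64(4.4800891521678026e-05)]) [0.54824924 0.24793227 0.034     ] (array([0.54708797, 0.2459037 , 0.03517027]), [np.float64(0.0033737101746175264), np.float64(0.0023418570202292997), np.float64(0.0024301841703018795)])
[0.51802783 0.03060507 0.05919988 0.15980814] 9.156331965050292
[-1.2  2.1 -0.5 -2.4  1.1  1.9  0.2 -2.2  1.   2.9 -2.8 -1.1  1.9  1.7
  0.6 -2.1  0.6 -0.4 -1.1 -0.1  0.1 -0.6]
```

Request:
apply_moves([
  {"tx": 0.52,"ty": 1.14,"tz": -2,"yaw": 0},
  {"tx": 0.52,"ty": 1.14,"tz": -4,"yaw": 0},
  {"tx": 0.52,"ty": 1.14,"tz": -5.6,"yaw": 0},
  {"tx": 0.52,"ty": 1.14,"tz": -6.4,"yaw": 0},
  {"tx": 0.52,"ty": 1.14,"tz": -6.4,"yaw": 0},
])

```text
time_s: 1.85
tcp_pos: [0.5459, 0.2459, 0.079]
tool_rot: [[0.001, 1.0, -0.006], [1.0, -0.001, -0.003], [-0.003, -0.006, -1.0]]
contact_force: [-0.1, 0.1, 0.5]
grip_width: 0.779
grasp_force: 0.0
```

```bash
python3 -c "
from h import *
snap('wrist','wD');s=telemetry.observe();print(s['tcp_pos'],proj('wD',[.5482,.2478,.034]))"
```

```text
[0.54744441 0.24675143 0.08126374] [320.12244068 271.40301683]
```

View pics/wD.png

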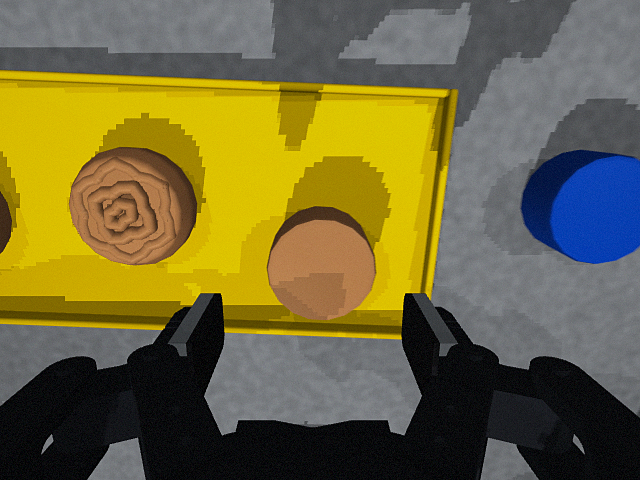

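The blank's top is centred at (321,269), within 1 mm of the prediction, and the jaws straddle it. I'll descend, then close.

Request:
apply_moves([
  {"tx": 0.02,"ty": 0.03,"tz": -1,"yaw": 0},
  {"tx": 0.02,"ty": 0.03,"tz": -1.8,"yaw": 0},
  {"tx": 0.02,"ty": 0.03,"tz": -2.12,"yaw": 0},
  {"tx": 0.02,"ty": 0.03,"tz": -2.12,"yaw": 0},
  {"tx": 0.02,"ty": 0.03,"tz": -2.12,"yaw": 0},
])

```text
time_s: 2.4
tcp_pos: [0.5495, 0.2494, 0.0309]
tool_rot: [[0.0, 1.0, 0.002], [1.0, -0.0, 0.001], [0.001, 0.002, -1.0]]
contact_force: [-0.2, 0.2, -0.7]
grip_width: 0.781
grasp_force: 0.0
```

Request:
apply_moves([
  {"tx": 0,"ty": 0,"tz": 0,"yaw": 0},
  {"tx": 0,"ty": 0,"tz": 0,"yaw": 0},
  {"tx": 0,"ty": 0,"tz": 0,"yaw": 0},
  {"tx": 0,"ty": 0,"tz": 0,"yaw": 0},
  {"tx": 0,"ty": 0,"tz": 0,"yaw": 0},
], claw=0.4, force=30)

```text
time_s: 2.9
tcp_pos: [0.5494, 0.2496, 0.0312]
tool_rot: [[-0.0, 1.0, 0.002], [1.0, 0.0, 0.001], [0.001, 0.002, -1.0]]
contact_force: [-0.2, -1.3, 9.0]
grip_width: 0.588
grasp_force: 29.7
```

Request:
apply_moves([
  {"tx": 0,"ty": 0,"tz": 0.4,"yaw": 0},
  {"tx": 0,"ty": 0,"tz": 1.6,"yaw": 0},
  {"tx": 0,"ty": 0,"tz": 3.2,"yaw": 0},
  {"tx": 0,"ty": 0,"tz": 4,"yaw": 0},
  {"tx": 0,"ty": 0,"tz": 4,"yaw": 0},
])

```text
time_s: 3.4
tcp_pos: [0.5507, 0.2503, 0.1336]
tool_rot: [[-0.0, 1.0, 0.006], [1.0, 0.0, 0.003], [0.003, 0.006, -1.0]]
contact_force: [0.8, -0.1, -1.9]
grip_width: 0.586
grasp_force: 31.6
```

```bash
python3 -c "
from h import *
snap('wrist','wE');snap('side','sE');s=telemetry.observe();print(s['tcp_pos'],s['grip_width'],s['grasp_force'])
a=cv2.imread('pics/wE.png');b=cv2.imread('pics/sE.png')
u,v=[int(x) for x in proj('sE',[.548,.248,.12])];print(u,v)
cv2.imwrite('pics/E.png',np.hstack([cv2.resize(a,(400,300)),cv2.resize(b[max(0,v-75):v+75,u-100:u+100],(400,300))]))"
```

```text
[0.54862121 0.24933621 0.13003588] 0.5878878735491574 31.632037460803986
256 163
```

View pics/E.png

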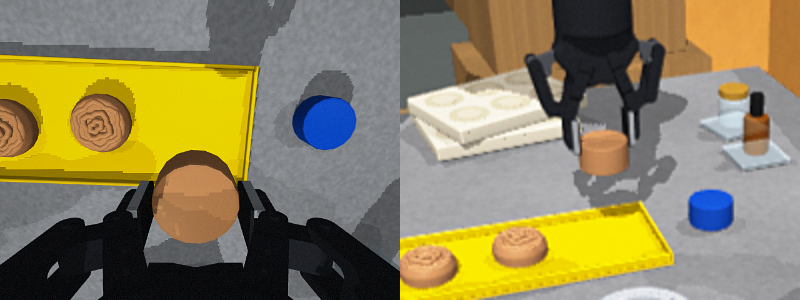

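The blank is held level and the rose soaps are untouched. Fingertips sit about mid-height on the blank. Next, over to the mould.

Request:
apply_moves([
  {"tx": -0.3,"ty": -1.6,"tz": 0,"yaw": 0},
  {"tx": -0.6,"ty": -3.5,"tz": 0,"yaw": 0},
  {"tx": -0.9,"ty": -5.4,"tz": 0,"yaw": 0},
  {"tx": -1.22,"ty": -7.3,"tz": 0,"yaw": 0},
  {"tx": -1.22,"ty": -8.3,"tz": 0,"yaw": 0},
])

```text
time_s: 4.0
tcp_pos: [0.5152, 0.0388, 0.1278]
tool_rot: [[0.001, 1.0, -0.004], [1.0, -0.001, -0.001], [-0.001, -0.004, -1.0]]
contact_force: [0.6, 1.3, -0.4]
grip_width: 0.586
grasp_force: 31.6
```

Request:
apply_moves([
  {"tx": 0,"ty": -0.37,"tz": 0,"yaw": 0},
  {"tx": 0,"ty": -0.37,"tz": 0,"yaw": 0},
  {"tx": 0,"ty": -0.37,"tz": -0.5,"yaw": 0},
  {"tx": 0,"ty": -0.37,"tz": -1,"yaw": 0},
  {"tx": 0,"ty": -0.37,"tz": -1,"yaw": 0},
])

```text
time_s: 4.5
tcp_pos: [0.5164, 0.0335, 0.1018]
tool_rot: [[-0.001, 1.0, -0.004], [1.0, 0.001, -0.0], [-0.0, -0.004, -1.0]]
contact_force: [-0.6, -0.6, -0.3]
grip_width: 0.587
grasp_force: 31.6
```

```bash
python3 -c "
from h import *
snap('side','sF');s=telemetry.observe();print(s['tcp_pos'],s['contact_force'],s['grasp_force'])
b=cv2.imread('pics/sF.png')
u,v=[int(x) for x in proj('sF',[.518,.0306,.06])];print(u,v)
cv2.imwrite('pics/F.png',cv2.resize(b[v-75:v+75,u-100:u+100],(800,600),interpolation=cv2.INTER_CUBIC))"
```

```text
[0.51687222 0.03338976 0.10265548] [ 0.51659905  0.28154311 -0.04588916] 31.61520634777844
276 245
```

View pics/F.png

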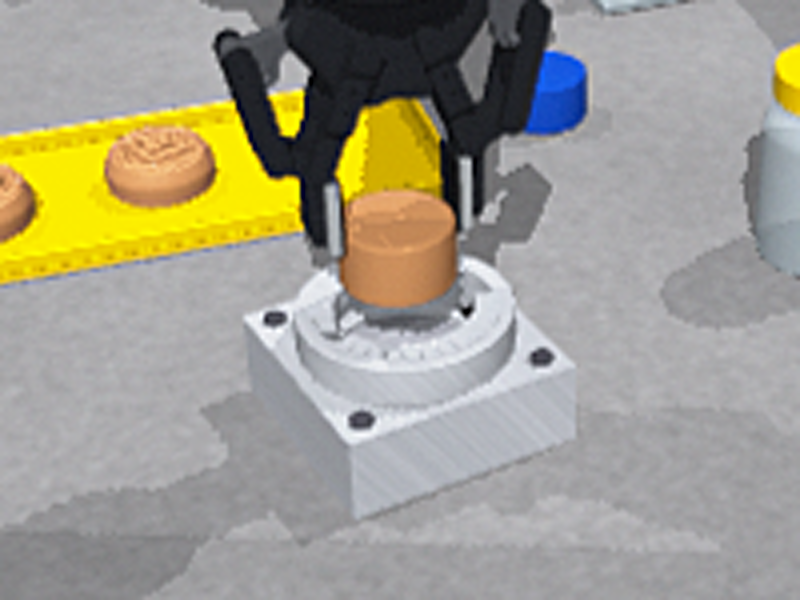

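The blank is level over the mouth, about 1–2 mm left of centre (blank x≈400, collar centre ≈406). I'll nudge +x and lower it.

Request:
apply_moves([
  {"tx": 0.05,"ty": 0,"tz": -0.3,"yaw": 0},
  {"tx": 0.05,"ty": 0,"tz": -0.7,"yaw": 0},
  {"tx": 0.05,"ty": 0,"tz": -1.0,"yaw": 0},
  {"tx": 0.05,"ty": 0,"tz": -1.15,"yaw": 0},
  {"tx": 0.05,"ty": 0,"tz": -1.15,"yaw": 0},
])

```text
time_s: 5.05
tcp_pos: [0.5188, 0.0324, 0.0748]
tool_rot: [[0.0, 1.0, -0.001], [1.0, -0.0, -0.0], [-0.0, -0.001, -1.0]]
contact_force: [0.0, -1.1, -0.4]
grip_width: 0.583
grasp_force: 31.6
```

Request:
apply_moves([
  {"tx": 0,"ty": 0,"tz": -0.08,"yaw": 0},
  {"tx": 0,"ty": 0,"tz": -0.08,"yaw": 0},
  {"tx": 0,"ty": 0,"tz": -0.08,"yaw": 0},
])

```text
time_s: 5.35
tcp_pos: [0.5194, 0.0325, 0.0738]
tool_rot: [[0.0, 1.0, 0.0], [1.0, -0.0, 0.0], [0.0, 0.0, -1.0]]
contact_force: [0.2, 0.1, -0.8]
grip_width: 0.59
grasp_force: 31.6
```

Request:
apply_moves([
  {"tx": 0,"ty": 0,"tz": 0,"yaw": 0},
  {"tx": 0,"ty": 0,"tz": 0,"yaw": 0},
  {"tx": 0,"ty": 0,"tz": 0,"yaw": 0},
  {"tx": 0,"ty": 0,"tz": 0,"yaw": 0},
], claw=0.85)

```text
time_s: 5.75
tcp_pos: [0.5193, 0.0325, 0.0736]
tool_rot: [[-0.0, 1.0, 0.0], [1.0, 0.0, 0.0], [0.0, 0.0, -1.0]]
contact_force: [-0.3, -0.9, -0.2]
grip_width: 0.849
grasp_force: 0.0
```

Request:
apply_moves([
  {"tx": 0,"ty": 0,"tz": 1,"yaw": 0},
  {"tx": 0,"ty": -1,"tz": 3,"yaw": 0},
  {"tx": 0,"ty": -2,"tz": 5,"yaw": 0},
  {"tx": 0,"ty": -2,"tz": 5,"yaw": 0},
  {"tx": 0,"ty": -2,"tz": 5,"yaw": 0},
])

```text
time_s: 6.25
tcp_pos: [0.5205, -0.0182, 0.2005]
tool_rot: [[0.001, 1.0, 0.004], [1.0, -0.001, -0.0], [-0.0, 0.004, -1.0]]
contact_force: [-0.1, 0.3, -0.4]
grip_width: 0.846
grasp_force: 0.0
```

```bash
python3 -c "
from h import *
snap('wrist','wG');snap('side','sG');s=telemetry.observe();print(s['tcp_pos'])
def c(t,x,w,h):
    i=cv2.imread(f'pics/{t}.png');u,v=[int(q) for q in proj(t,x)];print(u,v);v0=min(max(0,v-h//2),480-h);print(u-w//2,v0);return cv2.resize(i[v0:v0+h,u-w//2:u+w//2],(400,400),interpolation=cv2.INTER_CUBIC)
cv2.imwrite('pics/G.png',np.hstack([c('wG',[.518,.0306,.064],200,200),c('sG',[.518,.0306,.064],100,100)]))"
```

```text
[ 0.51857343 -0.01726593  0.19758553]
309 153
209 53
276 243
226 193
```

View pics/G.png

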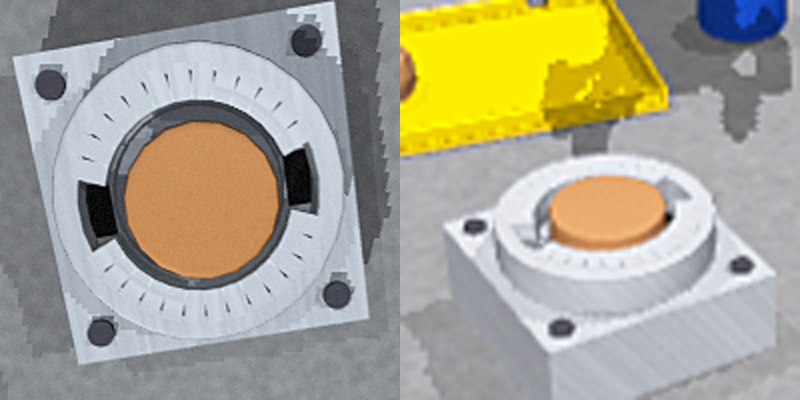

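The blank lies flat and centred at left-crop (201,200), midway between the slots at (86,215) and (317,180). I've now viewed all 10 pictures, so the lid will be measured numerically. Next I'll move over it and take two wrist views.

Request:
apply_moves([
  {"tx": 0.5,"ty": -1.8,"tz": 0,"yaw": 0},
  {"tx": 1,"ty": -3.6,"tz": 0,"yaw": 0},
  {"tx": 1.5,"ty": -5.4,"tz": 0,"yaw": 0},
  {"tx": 2,"ty": -7.2,"tz": 0,"yaw": 0},
  {"tx": 2,"ty": -7.8,"tz": 0,"yaw": 0},
], claw=0.5)

```text
time_s: 6.85
tcp_pos: [0.5697, -0.2152, 0.196]
tool_rot: [[0.001, 1.0, -0.002], [1.0, -0.001, 0.0], [0.0, -0.002, -1.0]]
contact_force: [0.2, 0.2, 0.6]
grip_width: 0.502
grasp_force: 0.0
```

Request:
apply_moves([
  {"tx": 0,"ty": 0,"tz": 0,"yaw": 0},
  {"tx": 0,"ty": 0,"tz": 0,"yaw": 0},
  {"tx": 0,"ty": 0,"tz": 0,"yaw": 0},
])

```text
time_s: 7.15
tcp_pos: [0.5686, -0.2107, 0.1976]
tool_rot: [[-0.001, 1.0, -0.002], [1.0, 0.001, 0.001], [0.001, -0.002, -1.0]]
contact_force: [-0.4, 0.5, -0.6]
grip_width: 0.502
grasp_force: 0.0
```

```bash
python3 -c "
from h import *
snap('wrist','wL1');s=telemetry.observe();print(s['tcp_pos'],proj('wL1',[.57,-.245,.02]))"
```

```text
[ 0.56887243 -0.21081397  0.19803425] [315.78315894 254.43423445]
```

Request:
apply_moves([
  {"tx": 0.8,"ty": -1,"tz": 0,"yaw": 0},
  {"tx": 1.6,"ty": -2.4,"tz": 0,"yaw": 0},
  {"tx": 1.6,"ty": -2.4,"tz": 0,"yaw": 0},
  {"tx": 1.6,"ty": -2.4,"tz": 0,"yaw": 0},
  {"tx": 1.6,"ty": -2.4,"tz": 0,"yaw": 0},
])

```text
time_s: 7.7
tcp_pos: [0.6086, -0.271, 0.1983]
tool_rot: [[-0.001, 1.0, -0.001], [1.0, 0.001, 0.001], [0.001, -0.001, -1.0]]
contact_force: [0.5, 0.9, -0.9]
grip_width: 0.501
grasp_force: 0.0
```

```bash
cat > lid.py <<'E'
from h import *
from scipy.optimize import minimize
def model(tag,p,shape=(480,640)):
    x,y,z,w=p;c,s=np.cos(w),np.sin(w);m=np.zeros(shape,np.uint8)
    a=np.linspace(0,2*np.pi,40)
    def box(x0,x1,y0,y1,z0,z1): return [[i,j,k] for i in(x0,x1) for j in(y0,y1) for k in(z0,z1)]
    parts=[[[.028*np.cos(t),.028*np.sin(t),k] for t in a for k in(0,.022)],
      box(.02,.037,-.006,.006,0,.005),box(-.037,-.02,-.006,.006,0,.005),box(-.027,.027,-.008,.008,.02,.051)]
    for P in parts:
        q=np.array([proj(tag,[x+c*i-s*j,y+s*i+c*j,z+k]) for i,j,k in P])
        h=cv2.convexHull((q*16).round().astype(np.int32)); cv2.fillConvexPoly(m,h,255,cv2.LINE_AA,4)
    return m/255.
def mask(tag,guess,thr=None):
    im=cv2.imread(f'pics/{tag}.png');h=cv2.cvtColor(im,cv2.COLOR_BGR2HSV)
    b=cv2.GaussianBlur(im,(3,3),0).astype(int)
    m=((b[:,:,2]-b[:,:,0])>6).astype(np.uint8)  # cream: red over blue
    m=cv2.morphologyEx(m,cv2.MORPH_OPEN,np.ones((3,3)));
    n,l,st,ce=cv2.connectedComponentsWithStats(m)
    u,v=proj(tag,guess); k=max(range(1,n),key=lambda i: st[i][4]-20*np.hypot(*(ce[i]-[u,v])))
    return (l==k).astype(float),st[k],ce[k]
def fit(tags,p0):
    ms=[mask(t,[p0[0],p0[1],.02]) for t in tags]
    for m in ms: print('mask',m[1],m[2].round(1))
    f=lambda p:np.mean([np.abs(model(t,p)-m[0]).sum()/m[0].sum() for t,m in zip(tags,ms)])
    best=None
    for w in np.radians([-90,-60,-30,0,30,60]):
        s=np.array([[0,0,0,0],[.01,0,0,0],[0,.01,0,0],[0,0,.006,0],[0,0,0,.3]])+np.r_[p0,w]
        r=minimize(f,s[0],method='Nelder-Mead',options=dict(initial_simplex=s,xatol=1e-4,fatol=1e-4,maxiter=150))
        print(np.degrees(w),r.fun.round(3),r.x.round(4))
        if best is None or r.fun<best.fun: best=r
    return best
if __name__=='__main__':
    snap('wrist','wL2');s=telemetry.observe();print(s['tcp_pos'],proj('wL2',[.57,-.245,.02]))
    im=cv2.imread('pics/wL1.png').astype(int);u,v=[int(q) for q in proj('wL1',[.57,-.245,.02])]
    print('rows',[im[v+d,u].tolist() for d in range(-80,80,10)])
    r=fit(['wL1','wL2'],[.57,-.245,0.]);print(r.x,np.degrees(r.x[3]),r.fun)
E
time python3 lid.py
```

```text
[ 0.60868656 -0.27108504  0.19843269] [263.93261141 179.6167215 ]
rows [[141, 141, 139], [93, 90, 86], [93, 94, 90], [151, 159, 160], [96, 97, 99], [96, 103, 102], [213, 223, 222], [220, 227, 228], [213, 227, 227], [214, 223, 226], [215, 223, 224], [218, 226, 227], [212, 225, 226], [142, 137, 131], [145, 146, 143], [142, 137, 131]]
mask [ 279  219   68   76 3510] [312.1 253.1]
mask [ 225  125   47   92 2709] [249.2 174.6]
-90.0 0.503 [ 0.5662 -0.243  -0.0113 -1.5337]
-59.99999999999999 0.504 [ 0.566  -0.2432 -0.0115 -1.5165]
-29.999999999999996 0.504 [ 0.5664 -0.243  -0.0113 -1.5441]
0.0 0.659 [ 0.565  -0.2482 -0.016   0.5308]
29.999999999999996 0.503 [ 0.5663 -0.243  -0.0111  1.602 ]
59.99999999999999 0.504 [ 0.5662 -0.2431 -0.0112  1.6102]
[ 0.56623679 -0.24297663 -0.0112865  -1.53373075] -87.87629860645677 0.5030919392205302
real	0m19.798s
user	0m17.210s
sys	0m2.495s
```

```bash
sed -i 's/b=cv2.GaussianBlur(im,(3,3),0).astype(int)/b=cv2.bilateralFilter(cv2.medianBlur(im,3),7,30,3).astype(float)/; s/m=((b\[:,:,2\]-b\[:,:,0\])>6)/m=(b[:,:,2]>1.01*b[:,:,0])/' lid.py
python3 - <<'E'
from lid import *
r=fit(['wL1','wL2'],[.57,-.245,0.]);print(r.x,np.degrees(r.x[3]),r.fun)
for t in ['wL1','wL2']:
    m=mask(t,[.57,-.245,.02])[0];g=model(t,r.x);print(m.sum(),g.sum(),(m*g).sum())
    ys,xs=np.where((m>.5)&(g<.5));print('extra at',len(xs),xs.mean(),ys.mean()); ys,xs=np.where((m<.5)&(g>.5));print('miss',len(xs),xs.mean(),ys.mean())
E
```

```text
mask [ 278  201   69   95 4211] [312.1 247.8]
mask [ 224  124   74   93 4585] [260.1 172.7]
-90.0 0.058 [ 0.5665 -0.2421 -0.0075 -1.5475]
-59.99999999999999 0.058 [ 0.5665 -0.2422 -0.0076 -1.5527]
-29.999999999999996 0.229 [ 0.5661 -0.2424 -0.0094  0.0835]
0.0 0.058 [ 0.5666 -0.242  -0.0072  1.5927]
29.999999999999996 0.058 [ 0.5665 -0.2422 -0.0077  1.5929]
59.99999999999999 0.061 [ 0.5669 -0.2417 -0.0055  1.609 ]
[ 0.56655351 -0.24201574 -0.00723549  1.59270423] 91.25523066142274 0.05779950025042928
4211.0 4432.792156862745 4183.749019607843
extra at 25 326.88 279.44
miss 257 304.55252918287937 235.704280155642
4585.0 4764.43137254902 4560.121568627451
extra at 18 247.38888888888889 141.44444444444446
miss 193 272.68911917098444 181.21761658031087
```

```bash
python3 - <<'E'
from lid import *
from scipy.optimize import least_squares
ts=['wL1','wL2'];ms=[mask(t,[.57,-.245,.02])[0] for t in ts]
for z in (0,-.004):
    f=lambda p:sum(np.abs(model(t,[p[0],p[1],z,p[2]])-m).sum()/m.sum() for t,m in zip(ts,ms))/2
    s=np.array([[0,0,0],[.004,0,0],[0,.004,0],[0,0,.08]])+[.5665,-.242,1.59]
    r=minimize(f,s[0],method='Nelder-Mead',options=dict(initial_simplex=s,xatol=1e-4,fatol=1e-4));print(z,r.x,np.degrees(r.x[2]),r.fun)
a=.0389
L=np.array([[75,217],[86,290],[339,178],[351,251]])/3+[223,228]
R=np.array([[54,203],[86,287],[346,158],[366,243]])/3+[106,98]
G=np.array([[80,181],[92,250],[310,144],[319,213]])/2+[209,53]
def ff(p,vs):
    x,y,w,a,b=p;c,s=np.cos(w),np.sin(w);r=[]
    M=np.array([[-a,b],[-a,-b],[a,b],[a,-b]])
    for t,P in vs:
        for m,q in zip(M,P): r+=list(proj(t,[x+c*m[0]-s*m[1],y+s*m[0]+c*m[1],.06])-q)
    return r
V=[('wB',L),('wrist0',R),('wG',G)]
for vs in [V]+[[v] for v in V]:
    o=least_squares(ff,[.518,.03,.16,.039,.0095],args=(vs,));print(o.x.round(4),np.degrees(o.x[2]).round(1),np.abs(o.fun).max().round(1))
s=telemetry.observe();print(s['tcp_pos'],s['q'])
E
```

```text
0 [ 0.56713098 -0.24074576  1.60137796] 91.75219849296307 0.09361954848268678
-0.004 [ 0.5668077  -0.24137949  1.59569418] 91.42654179344791 0.0678527892310428
[0.518  0.0312 0.1574 0.0382 0.0113] 9.0 1.9
[0.5181 0.0308 0.1602 0.0382 0.0114] 9.2 0.8
[0.5182 0.0309 0.1569 0.0379 0.0111] 9.0 1.4
[0.5177 0.0316 0.1561 0.0383 0.0113] 8.9 0.4
[ 0.60868656 -0.27108504  0.19843269] [-4.21346394e-01  4.57289082e-01  1.57767198e+00  2.38216247e-04
  1.10758646e+00 -4.22419161e-01]
```

Request:
apply_moves([
  {"tx": -1.66,"ty": 1.22,"tz": 0,"yaw": 0.19},
  {"tx": -1.66,"ty": 1.22,"tz": -1,"yaw": 0.19},
  {"tx": -1.66,"ty": 1.22,"tz": -3,"yaw": 0.19},
  {"tx": -1.66,"ty": 1.22,"tz": -4.4,"yaw": 0.19},
  {"tx": -1.66,"ty": 1.22,"tz": -4.4,"yaw": 0.19},
])

```text
time_s: 8.25
tcp_pos: [0.5641, -0.2396, 0.0844]
tool_rot: [[-0.027, 1.0, -0.008], [1.0, 0.027, 0.003], [0.004, -0.008, -1.0]]
contact_force: [-0.9, 0.6, -0.2]
grip_width: 0.501
grasp_force: 0.0
```

Request:
apply_moves([
  {"tx": 0,"ty": 0,"tz": -1,"yaw": 0},
  {"tx": 0,"ty": 0,"tz": -1.7,"yaw": 0},
  {"tx": 0,"ty": 0,"tz": -2,"yaw": 0},
  {"tx": 0,"ty": 0,"tz": -2,"yaw": 0},
  {"tx": 0,"ty": 0,"tz": -2,"yaw": 0},
])

```text
time_s: 8.75
tcp_pos: [0.5686, -0.2422, 0.0401]
tool_rot: [[-0.027, 1.0, 0.002], [1.0, 0.027, -0.001], [-0.001, 0.002, -1.0]]
contact_force: [0.3, 0.8, 0.8]
grip_width: 0.5
grasp_force: 0.0
```

Request:
apply_moves([
  {"tx": 0,"ty": 0,"tz": 0,"yaw": 0},
  {"tx": 0,"ty": 0,"tz": 0,"yaw": 0},
  {"tx": 0,"ty": 0,"tz": 0,"yaw": 0},
  {"tx": 0,"ty": 0,"tz": 0,"yaw": 0},
  {"tx": 0,"ty": 0,"tz": 0,"yaw": 0},
], claw=0, force=60)

```text
time_s: 9.25
tcp_pos: [0.5684, -0.2423, 0.0398]
tool_rot: [[-0.026, 1.0, 0.001], [1.0, 0.026, -0.001], [-0.001, 0.001, -1.0]]
contact_force: [-1.2, 1.0, 6.4]
grip_width: 0.174
grasp_force: 59.8
```

```bash
python3 -c "
from h import *
s=telemetry.observe();print(s['tcp_pos'],s['contact_force'],s['grip_width'],s['grasp_force'],s['tool_rot'].tolist())"
```

```text
[ 0.5683999  -0.24229908  0.03978372] [-1.23369178  0.95439589  6.36196041] 0.17401722115107257 59.82256829738617 [[-0.02644708007905791, 0.9996491457192231, 0.0014619911486961094], [0.999650018736887, 0.02644796259350976, -0.0005876342346804793], [-0.0006260947479064306, 0.0014459382695253902, -0.9999987586331732]]
```

Request:
apply_moves([
  {"tx": 0,"ty": 0,"tz": 0.8,"yaw": 0},
  {"tx": 0,"ty": 0,"tz": 2.4,"yaw": 1},
  {"tx": 0,"ty": 0,"tz": 4,"yaw": 2},
  {"tx": -0.3,"ty": 1,"tz": 4.8,"yaw": 3},
  {"tx": -0.6,"ty": 2,"tz": 4.8,"yaw": 4},
])

```text
time_s: 9.75
tcp_pos: [0.5546, -0.1926, 0.1624]
tool_rot: [[-0.556, 0.831, 0.006], [0.831, 0.556, -0.002], [-0.005, 0.004, -1.0]]
contact_force: [0.2, 0.3, -3.0]
grip_width: 0.176
grasp_force: 58.9
```

Request:
apply_moves([
  {"tx": -0.2,"ty": 1.5,"tz": 0,"yaw": 1},
  {"tx": -0.5,"ty": 3,"tz": 0,"yaw": 2},
  {"tx": -0.8,"ty": 4.5,"tz": 0,"yaw": 3},
  {"tx": -1.1,"ty": 6,"tz": 0,"yaw": 4},
  {"tx": -1.4,"ty": 7.5,"tz": 0,"yaw": 5},
])

```text
time_s: 10.25
tcp_pos: [0.5172, -0.0032, 0.1588]
tool_rot: [[-0.96, 0.278, 0.0], [0.278, 0.96, 0.0], [-0.0, 0.0, -1.0]]
contact_force: [0.8, -0.3, -2.7]
grip_width: 0.17
grasp_force: 58.8
```

Request:
apply_moves([
  {"tx": 0,"ty": 0.7,"tz": 0,"yaw": 1},
  {"tx": 0,"ty": 1.42,"tz": 0,"yaw": 2},
  {"tx": 0,"ty": 1.42,"tz": 0,"yaw": 3},
  {"tx": 0,"ty": 1.42,"tz": 0,"yaw": 3.19},
  {"tx": 0,"ty": 1.42,"tz": 0,"yaw": 3.19},
])

```text
time_s: 10.75
tcp_pos: [0.5177, 0.0309, 0.1587]
tool_rot: [[-0.988, -0.155, 0.0], [-0.155, 0.988, -0.0], [-0.0, -0.0, -1.0]]
contact_force: [0.2, 0.0, -1.6]
grip_width: 0.173
grasp_force: 58.9
```

```bash
python3 -c "
from h import *
snap('side','sH');snap('scene','cH');snap('wrist','wH')
s=telemetry.observe();print(s['tcp_pos'],s['contact_force'],s['grip_width'],s['grasp_force'],np.round(s['tool_rot'],3).tolist())"
```

```text
[0.51772785 0.03060326 0.15856913] [ 0.34857133  0.49151821 -1.34394594] 0.17480055614833964 58.9069139957428 [[-0.988, -0.154, -0.0], [-0.154, 0.988, -0.0], [0.0, -0.0, -1.0]]
```

```bash
python3 - <<'E'
from lid import *
P=[.5177,.0306,.1188]
for t in ['sH','cH']:
    m,st,ce=mask(t,[P[0],P[1],.13]);print(t,st,ce.round(1),proj(t,[P[0],P[1],.13]).round(1))
    g=model(t,[*P,.155])
    for k in (0.003,.008,.013,.018,.03,.04):
        v=int(round(proj(t,[P[0],P[1],P[2]+k])[1])); x=np.where(m[v]>0)[0]; y=np.where(g[v]>.5)[0]
        print(k,v,(x.min(),x.max()) if len(x) else None,len(x),(y.min(),y.max()))
    # shift scan
    best=min(((np.abs(model(t,[P[0]+d*.988,P[1]+d*.154,P[2]+e,.155])-m).sum(),d,e) for d in np.arange(-.006,.0061,.001) for e in (-.004,-.002,0,.002,.004)));print(best,m.sum(),g.sum())
E
```

```text
sH [     0      0    640    358 111801] [394.2 113.1] [274.9 210.8]
0.003 215 (np.int64(456), np.int64(639)) 184 (np.int64(258), np.int64(292))
0.008 212 (np.int64(452), np.int64(639)) 188 (np.int64(258), np.int64(296))
0.013 210 (np.int64(449), np.int64(639)) 191 (np.int64(258), np.int64(296))
0.018 207 (np.int64(445), np.int64(639)) 195 (np.int64(257), np.int64(293))
0.03 201 (np.int64(438), np.int64(639)) 202 (np.int64(257), np.int64(291))
0.04 196 (np.int64(431), np.int64(639)) 209 (np.int64(257), np.int64(291))
(np.float64(113150.20784313725), np.float64(0.006), -0.004) 111801.0 1365.5333333333333
cH [  218     0   192   126 15840] [316.8  49.6] [346.9 189.5]
0.003 192 None 0 (np.int64(332), np.int64(362))
0.008 191 None 0 (np.int64(332), np.int64(362))
0.013 189 None 0 (np.int64(332), np.int64(362))
0.018 187 None 0 (np.int64(332), np.int64(362))
0.03 183 None 0 (np.int64(332), np.int64(362))
0.04 180 None 0 (np.int64(334), np.int64(360))
(np.float64(16841.156862745098), np.float64(-0.006), -0.004) 15840.0 1011.6823529411765
```

```bash
python3 - <<'E'
from lid import *
P=[.5177,.0306,.1188]
for t in ['sH','cH']:
    im=cv2.bilateralFilter(cv2.imread(f'pics/{t}.png'),5,30,2).astype(float)
    q=im[:,:,2]/(im[:,:,0]+1); m=((q>1.01)&(q<1.25)&(im[:,:,1]>50)).astype(np.uint8)
    u,v=proj(t,[P[0],P[1],.13]).astype(int); w=np.zeros_like(m); w[v-22:v+25,u-32:u+32]=1; m=m*w
    n,l,st,ce=cv2.connectedComponentsWithStats(m);k=1+np.argmax(st[1:,4]);m=(l==k).astype(float);print(t,st[k],ce[k])
    for k in (0.003,.008,.013,.018,.03,.04):
        vv=int(round(proj(t,[P[0],P[1],P[2]+k])[1])); g=model(t,[*P,.155]);x=np.where(m[vv]>0)[0]; y=np.where(g[vv]>.5)[0]
        print(k,vv,(x.min(),x.max(),len(x)) if len(x) else None,(y.min(),y.max()))
    print(sorted(((np.abs(model(t,[P[0]+d*.988,P[1]+d*.154,P[2]+e,.155])-m).sum().round(),round(d,4),e) for d in np.arange(-.006,.0061,.001) for e in (-.004,-.002,0,.002,.004)))[:4],m.sum(),g.sum())
E
```

```text
sH [256 188  40  38 904] [274.13495575 209.22013274]
0.003 215 (np.int64(259), np.int64(290), 32) (np.int64(258), np.int64(292))
0.008 212 (np.int64(259), np.int64(295), 37) (np.int64(258), np.int64(296))
0.013 210 (np.int64(259), np.int64(294), 36) (np.int64(258), np.int64(296))
0.018 207 (np.int64(259), np.int64(291), 33) (np.int64(257), np.int64(293))
0.03 201 (np.int64(259), np.int64(289), 18) (np.int64(257), np.int64(291))
0.04 196 (np.int64(259), np.int64(289), 18) (np.int64(257), np.int64(291))
[(np.float64(464.0), np.float64(0.0), 0), (np.float64(465.0), np.float64(0.0), -0.002), (np.float64(466.0), np.float64(-0.001), 0), (np.float64(466.0), np.float64(0.001), 0)] 904.0 1365.5333333333333
cH [331 170  29  44 571] [345.88441331 191.52364273]
0.003 192 (np.int64(332), np.int64(357), 26) (np.int64(332), np.int64(362))
0.008 191 (np.int64(332), np.int64(358), 27) (np.int64(332), np.int64(362))
0.013 189 (np.int64(331), np.int64(359), 27) (np.int64(332), np.int64(362))
0.018 187 (np.int64(331), np.int64(359), 21) (np.int64(332), np.int64(362))
0.03 183 (np.int64(332), np.int64(359), 18) (np.int64(332), np.int64(362))
0.04 180 (np.int64(335), np.int64(352), 7) (np.int64(334), np.int64(360))
[(np.float64(482.0), np.float64(-0.004), -0.004), (np.float64(482.0), np.float64(-0.002), -0.004), (np.float64(483.0), np.float64(-0.005), -0.004), (np.float64(483.0), np.float64(-0.003), -0.004)] 571.0 1011.6823529411765
```

The held lid matches the expected pose to about 1 mm: side-view edges are 259–290, against 258–292 predicted. Lowering it now.

Request:
apply_moves([
  {"tx": 0,"ty": 0.02,"tz": -0.7,"yaw": 0},
  {"tx": 0,"ty": 0.02,"tz": -1.4,"yaw": 0},
  {"tx": 0,"ty": 0.02,"tz": -1.9,"yaw": 0},
  {"tx": 0,"ty": 0.02,"tz": -2.0,"yaw": 0},
  {"tx": 0,"ty": 0.02,"tz": -2.0,"yaw": 0},
])

```text
time_s: 11.4
tcp_pos: [0.5176, 0.0313, 0.1083]
tool_rot: [[-0.988, -0.156, -0.001], [-0.156, 0.988, -0.0], [0.001, 0.0, -1.0]]
contact_force: [1.4, 0.3, -1.4]
grip_width: 0.172
grasp_force: 58.9
```

Request:
apply_moves([
  {"tx": 0,"ty": 0,"tz": -0.12,"yaw": 0},
  {"tx": 0,"ty": 0,"tz": -0.24,"yaw": 0},
  {"tx": 0,"ty": 0,"tz": -0.36,"yaw": 0},
  {"tx": 0,"ty": 0,"tz": -0.44,"yaw": 0},
  {"tx": 0,"ty": 0,"tz": -0.44,"yaw": 0},
])

```text
time_s: 11.9
tcp_pos: [0.5183, 0.0315, 0.0977]
tool_rot: [[-0.988, -0.157, 0.001], [-0.157, 0.988, 0.0], [-0.001, -0.0, -1.0]]
contact_force: [0.5, -0.3, 2.7]
grip_width: 0.171
grasp_force: 59.4
```

Request:
apply_moves([
  {"tx": 0,"ty": 0,"tz": -0.1,"yaw": 0},
  {"tx": 0,"ty": 0,"tz": -0.2,"yaw": 0},
  {"tx": 0,"ty": 0,"tz": -0.3,"yaw": 0},
  {"tx": 0,"ty": 0,"tz": -0.3,"yaw": 0},
])

```text
time_s: 12.3
tcp_pos: [0.5183, 0.0315, 0.09]
tool_rot: [[-0.988, -0.157, 0.001], [-0.157, 0.988, 0.0], [-0.001, -0.0, -1.0]]
contact_force: [1.3, 0.0, 4.9]
grip_width: 0.17
grasp_force: 59.7
```

Request:
apply_moves([
  {"tx": 0,"ty": 0,"tz": -0.1,"yaw": 0},
  {"tx": 0,"ty": 0,"tz": -0.2,"yaw": 0},
  {"tx": 0,"ty": 0,"tz": -0.3,"yaw": 0},
  {"tx": 0,"ty": 0,"tz": -0.35,"yaw": 0},
  {"tx": 0,"ty": 0,"tz": -0.35,"yaw": 0},
])

```text
time_s: 12.8
tcp_pos: [0.5183, 0.0315, 0.0815]
tool_rot: [[-0.988, -0.157, 0.001], [-0.157, 0.988, 0.0], [-0.001, -0.0, -1.0]]
contact_force: [1.6, -1.0, 5.7]
grip_width: 0.178
grasp_force: 60.1
```

```bash
python3 - <<'E'
from lid import *
F=[]
for i in range(6):
    snap('side','sI');s=telemetry.observe();F.append([*s['contact_force'],s['tcp_pos'][2]])
print(np.round(F,3))
t='sI';tcp=s['tcp_pos'];im=cv2.bilateralFilter(cv2.imread(f'pics/{t}.png'),5,30,2).astype(float)
q=im[:,:,2]/(im[:,:,0]+1); m=((q>1.01)&(q<1.25)&(im[:,:,1]>50)).astype(np.uint8)
u,v=proj(t,[tcp[0],tcp[1],.06]).astype(int); w=np.zeros_like(m); w[v-35:v+15,u-30:u+30]=1; m=m*w
n,l,st,ce=cv2.connectedComponentsWithStats(m);k=1+np.argmax(st[1:,4]);print(st[k],ce[k])
for d in (0,.004,.008):
    g=model(t,[tcp[0],tcp[1],.0417+d,.157]);ys,xs=np.where(g>.5);print(d,xs.min(),xs.max(),ys.min(),ys.max())
for x in range(262,294,4):
    y=np.where(l[:,x]==k)[0];print(x,y.min() if len(y) else None,y.max() if len(y) else None,len(y),end=' | ')
E
```

```text
[[ 2.646  0.008  7.13   0.082]
 [ 1.674  0.35   6.28   0.082]
 [ 1.001 -0.182  6.391  0.082]
 [ 1.252 -0.484  5.956  0.082]
 [ 0.897  0.393  7.497  0.082]
 [ 1.618 -0.589  6.44   0.082]]
[260 226  34  30 596] [275.32718121 243.28355705]
0 257 297 223 263
0.004 256 297 221 261
0.008 256 297 219 259
262 232 253 22 | 266 231 253 23 | 270 229 254 26 | 274 244 255 12 | 278 245 255 11 | 282 244 254 11 | 286 227 253 27 | 290 228 251 24 |
```

Request:
apply_moves([
  {"tx": 0,"ty": 0,"tz": 0,"yaw": -0.8},
  {"tx": 0,"ty": 0,"tz": 0,"yaw": -1.6},
  {"tx": 0,"ty": 0,"tz": 0,"yaw": -2.4},
  {"tx": 0,"ty": 0,"tz": 0,"yaw": -3.2},
  {"tx": 0,"ty": 0,"tz": 0,"yaw": -4},
])

```text
time_s: 13.6
tcp_pos: [0.5177, 0.0315, 0.0815]
tool_rot: [[-0.919, 0.394, -0.0], [0.394, 0.919, 0.0], [0.0, -0.0, -1.0]]
contact_force: [-0.6, 0.5, 7.0]
grip_width: 0.172
grasp_force: 60.1
```

```bash
python3 -c "
from h import *
s=telemetry.observe();print(s['tcp_pos'],s['contact_force'],s['ft_torque'],s['grip_width'],s['grasp_force'])"
```

```text
[0.51765218 0.03153806 0.08149508] [-0.6152659   0.51528769  6.98317587] [ 0.12928492 -0.03315541  0.090361  ] 0.17155465606191236 60.144381523132324
```

Turning freely. I'll continue for the remaining 58°.

Request:
apply_moves([
  {"tx": 0,"ty": 0,"tz": 0,"yaw": -0.9},
  {"tx": 0,"ty": 0,"tz": 0,"yaw": -1.8},
  {"tx": 0,"ty": 0,"tz": 0,"yaw": -2.7},
  {"tx": 0,"ty": 0,"tz": 0,"yaw": -3.6},
  {"tx": 0,"ty": 0,"tz": 0,"yaw": -4.5},
])

```text
time_s: 14.1
tcp_pos: [0.5177, 0.0316, 0.0815]
tool_rot: [[-0.511, 0.859, -0.0], [0.859, 0.511, 0.0], [0.0, -0.0, -1.0]]
contact_force: [0.7, -1.2, 6.6]
grip_width: 0.176
grasp_force: 60.1
```

Request:
apply_moves([
  {"tx": 0,"ty": 0,"tz": 0,"yaw": -0.9},
  {"tx": 0,"ty": 0,"tz": 0,"yaw": -1.7},
  {"tx": 0,"ty": 0,"tz": 0,"yaw": -2.3},
  {"tx": 0,"ty": 0,"tz": 0,"yaw": -2.6},
  {"tx": 0,"ty": 0,"tz": 0,"yaw": -2.6},
])

```text
time_s: 14.6
tcp_pos: [0.5178, 0.0316, 0.0815]
tool_rot: [[-0.176, 0.984, 0.0], [0.984, 0.176, 0.0], [0.0, 0.0, -1.0]]
contact_force: [0.1, -0.1, 7.0]
grip_width: 0.175
grasp_force: 60.1
```

```bash
python3 -c "
from h import *
s=telemetry.observe();print(s['tcp_pos'],s['contact_force'],s['ft_torque'],s['grip_width'],np.degrees(np.arctan2(s['tool_rot'][1][0],s['tool_rot'][0][0])))"
```

```text
[0.51775306 0.0315624  0.08151131] [ 0.08146249 -0.11097688  7.00292889] [ 0.03618441 -0.14382882 -0.08724696] 0.17477521657009776 100.15300227583361
```

Request:
apply_moves([
  {"tx": 0,"ty": 0,"tz": 0.06,"yaw": -0.1},
  {"tx": 0,"ty": 0,"tz": 0.12,"yaw": -0.1},
  {"tx": 0,"ty": 0,"tz": 0.18,"yaw": -0.1},
  {"tx": 0,"ty": 0,"tz": 0.22,"yaw": -0.1},
  {"tx": 0,"ty": 0,"tz": 0.22,"yaw": -0.1},
])

```text
time_s: 15.1
tcp_pos: [0.5177, 0.0315, 0.087]
tool_rot: [[-0.164, 0.986, -0.0], [0.986, 0.164, 0.0], [0.0, -0.0, -1.0]]
contact_force: [0.9, 0.8, 5.4]
grip_width: 0.167
grasp_force: 59.9
```

```bash
python3 -c "
from h import *
s=telemetry.observe();print(s['tcp_pos'],s['contact_force'],s['ft_torque'])"
```

```text
[0.51770576 0.03153426 0.08702656] [0.93295558 0.84014653 5.40792483] [ 0.0381569  -0.17885417  0.03187524]
```

Request:
apply_moves([
  {"tx": 0,"ty": 0,"tz": 0.03,"yaw": 0},
  {"tx": 0,"ty": 0,"tz": 0.03,"yaw": 0},
  {"tx": 0,"ty": 0,"tz": 0.05,"yaw": 0},
  {"tx": 0,"ty": 0,"tz": 0.05,"yaw": 0},
])

```text
time_s: 15.5
tcp_pos: [0.5177, 0.0316, 0.0878]
tool_rot: [[-0.164, 0.986, -0.0], [0.986, 0.164, 0.0], [0.0, -0.0, -1.0]]
contact_force: [2.3, 1.4, -1.0]
grip_width: 0.17
grasp_force: 59.2
```

Request:
apply_moves([
  {"tx": 0,"ty": 0,"tz": 0,"yaw": 0},
  {"tx": 0,"ty": 0,"tz": 0,"yaw": 0},
  {"tx": 0,"ty": 0,"tz": 0,"yaw": 0},
  {"tx": 0,"ty": 0,"tz": 0,"yaw": 0},
], claw=0.5)

```text
time_s: 15.9
tcp_pos: [0.5175, 0.0314, 0.0879]
tool_rot: [[-0.164, 0.986, -0.001], [0.986, 0.164, -0.0], [0.0, -0.001, -1.0]]
contact_force: [0.3, -0.3, -0.6]
grip_width: 0.501
grasp_force: 0.0
```

Request:
apply_moves([
  {"tx": 0,"ty": 0,"tz": 0.6,"yaw": 0},
  {"tx": 0,"ty": 0,"tz": 2,"yaw": 0},
  {"tx": 0,"ty": -1,"tz": 4,"yaw": 0},
  {"tx": 0,"ty": -2,"tz": 5,"yaw": 0},
  {"tx": 0,"ty": -2,"tz": 5,"yaw": 0},
])

```text
time_s: 16.4
tcp_pos: [0.5203, -0.0207, 0.2174]
tool_rot: [[-0.163, 0.987, 0.008], [0.987, 0.163, -0.001], [-0.002, 0.007, -1.0]]
contact_force: [0.4, 0.9, -0.5]
grip_width: 0.499
grasp_force: 0.0
```

```bash
python3 - <<'E'
from lid import *
from scipy.optimize import minimize
snap('wrist','wK');snap('side','sK');s=telemetry.observe();print(s['tcp_pos'],s['contact_force'])
for ts in (['wK'],['sK'],['wK','sK']):
    ms=[]
    for t in ts:
        im=cv2.bilateralFilter(cv2.imread(f'pics/{t}.png'),5,30,2).astype(float)
        q=im[:,:,2]/(im[:,:,0]+1); m=((q>1.01)&(q<1.25)&(im[:,:,1]>50)).astype(np.uint8)
        u,v=proj(t,[.518,.0315,.075]).astype(int);r=70 if t=='wK' else 30;w=np.zeros_like(m);w[max(0,v-r):v+r,u-r:u+r]=1;m*=w
        n,l,st,ce=cv2.connectedComponentsWithStats(m);k=1+np.argmax(st[1:,4]);m=(l==k).astype(float);print(t,st[k],(u,v));ms.append(m)
    rim=lambda t,p: model(t,p)
    def f(p):
        e=0
        for t,m in zip(ts,ms):
            g=model(t,p)
            x,y,z,w=p
            e+=np.abs(g-m).sum()/m.sum()
        return e
    s0=np.array([[0,0,0,0],[.004,0,0,0],[0,.004,0,0],[0,0,.006,0],[0,0,0,.1]])+[.518,.0315,.048,1.73]
    r=minimize(f,s0[0],method='Nelder-Mead',options=dict(initial_simplex=s0));print(r.x.round(4),np.degrees(r.x[3]),r.fun)
# bar top alone: brightest region ellipse/rect in wrist view
m=ms[0];c=cv2.findContours(m.astype(np.uint8),0,1)[0];print(cv2.minAreaRect(max(c,key=len)),[proj('wK',[.518+a*np.cos(1.728),.0312+a*np.sin(1.728),.099]).round(1) for a in(-.027,.027)])
E
```

```text
[ 0.51787426 -0.01883423  0.2134362 ] [-1.09536707  0.41130356 -0.23006645]
wK [ 279  100   81   91 5465] (np.int64(321), np.int64(148))
[0.5164 0.0327 0.0365 1.7531] 100.44494910610688 0.06270491362144126
sK [260 220  32  36 799] (np.int64(276), np.int64(237))
[ 0.5541  0.1614 -0.0356  1.7593] 100.80071790892424 0.13779479251024565
wK [ 279  100   81   91 5465] (np.int64(321), np.int64(148))
sK [260 220  32  36 799] (np.int64(276), np.int64(237))
[0.5168 0.0331 0.0446 1.6706] 95.72097753551773 0.4561414072274339
((319.5, 143.5), (82.02438354492188, 82.02438354492188), 45.0) [array([322.4, 195.3]), array([323.6, 104.9])]
```

The upward force vanished exactly at lock height: foot at 0.048 m, 12 mm below the rim. After release the image fit still shows the lid upright on the axis, with its bar at about 99–100°, in line with the mouth's y axis. Handing in.

```bash
python3 -c "
from bench import ticket
print(ticket.finish_job())"
```

```text
the job is handed in; nothing more can be done
None
```

The blank is in the mould with the lid locked over it and let go, and the job was handed in at about 16.5 s of the 61 s; `finish_job()` gave no verdict back.

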